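# Raise the guard and draw out the work carrier

### The arm

A 6-joint arm with a two-finger parallel gripper is mounted at the origin on the work surface. World frame = base frame: x ahead of the robot, y to its left, z up, the work surface at z = 0. Lengths are in mm, angles in degrees, forces in N, time in s.
With the tool pointing down it reaches from about 300 to 850 mm from the base axis. Payload 4.2 kg.
Tool frame: the origin (TCP) lies midway between the tips of the shut fingers; the grasp point (between the pads) lies env.grasp_offset behind it (env.grasp_offset is the distance from the TCP to the grasp point, in mm); y points along the fingers, x is the direction in which the jaws open and shut, and the axes are right-handed (so a half turn about y gives the same grasp; the last joint's range is limited). The gripper opens to 91 mm and grips with 3 to 60 N. Pads are 32 mm wide; open, the fingers measure 118 mm over their backs; the gripper's body (76 mm by 178 mm) begins 60 mm behind the grasp point.
Start: joints at [74.542, 18.312, 89.639, -0, 72.044, -1.146], TCP at [142.147, 557.169, 213.976] pointing down, gripper open.
Joint ranges: [-177.97, 177.97], [-48.28, 115.42], [12.27, 149.76], [-77.06, 257.06], [2.81, 150.46], [-146.56, 146.56]. Speed limits (degrees/s): [147.25, 147.25, 180, 180, 180, 180].

### API

Orientations are given as [roll, pitch, yaw] about the fixed x, y, z axes, in that order (R = Rz(yaw) Ry(pitch) Rx(roll)).
In Python, from workcell import state, vision, job, env gives the robot as it stands.
- The arm moves only by the shell command python3 -m handwheel 'ROWS' [FORCE]. ROWS is JSON, a list of rows, each a list of 3 entries, a list of its own where there are three numbers: the finger opening in cm, from 0 to 9.12, then the shift along the tool's x, y, z in cm, then the turn about the tool's y in degrees. A call has 1 to 10 rows; each row is the pose to reach, as a shift and turn from the pose measured when the call began, along the tool's axes at that moment; what a row does not reach only later rows make up. A row lasts 1/10 s, in which the tool goes at most 50 mm and 8.59 degrees, less where a joint would pass 70% of its speed; a pose out of reach is approached as far as the arm can. A call with a gripper value outside its range is refused whole. The fingers move at their own pace and stop on an object; FORCE is the grip in N (left out, the last holds). Time passes only in rows, so rows that repeat a pose let the fingers close. It gives the time, the measured TCP pose, the force and the opening at its end, in the units of the state.
- state(): the state, without advancing time (a new reading comes with each control period).
- vision.grab_frame(name): name is "scene" or "top"; returns the picture (420x560x3 uint8, red, green, blue); there is no depth.
- vision.camera_model(name): a dict with "fov_y" (degrees; the focal length in pixels is half the picture's height over the tangent of half this angle, whatever the lens; pixels are square), "cx", "cy" (the principal point, pixels), "distortion" ([k1, k2, p1, p2, k3] as OpenCV has them; the pictures are not rectified), "extrinsics" (4x4, takes a point from world to camera coordinates). Camera axes: x right, y up, looking along -z (the intrinsics and any distortion apply to the point x, -y, -z); pixel columns grow to the right and rows downward; lengths in mm; the calibration is good to about 2 mm. A picture is of the moment at which its call begins. camera_model takes no time and is no camera call.
- job.job_done(): hands the job in, once; it reports no verdict.
The state is a dict: "time_s": time; "qpos": joint angles; "qvel": joint speeds; "effort": joint torques, N m; "ee_pos": TCP position; "ee_rot": TCP orientation; "force": force on the tool from outside, world axes, zero at the start; "torque": the same for the moment, N m; "gripper_width": finger opening in mm.
Only numpy, scipy, OpenCV 4.12 (cv2) and the standard library are available. Lean on these libraries where they do the work, as an engineer would, in place of code of your own. Each camera call takes 0.05 s, during which the arm holds its last target.

### The job

The clear guard of the small wooden slot-cutting station is down. Lift it by its wooden grip until it stays up on its own, then reach in under it, draw the work carrier straight out of its channel, keeping it level all the while, and lay it flat and right way up in the shallow wooden tray without dropping it. Leave the guard up and everything else where it stands.

Things in the scene. Friction and masses are not known exactly. Their poses are not given: they have to be found in the camera images.
- station: Fixed wooden slot-cutting station, its open front turned to the robot's left. Origin on the bench in the guard's plane, midway between its posts; x points in from the front, y left of x, z up. Base board 22 mm thick, x=-17 to 173 mm, 292 mm wide. Two posts 36 (x) by 24 (y) mm at x=0, y=+-134 mm, up to z=407 mm, a cross bar on top to 421 mm: 244 mm clear between them.
- channel_mouth (a point): Middle of the floor of the channel's open mouth, 10 mm behind the guard's plane, 22 mm above the bench; axes as the station's. The channel runs along x to a closed end 138 mm on, is 88 mm wide between its walls, and a lip over each side (14 to 24 mm above the floor, from 35 mm inside the mouth on) leaves a 64 mm slot open above.
- bridge_edge (a point): Middle of the front lower edge of the fixed wooden bridge across the far part of the channel, 118 mm behind the guard's plane and 202 mm above the bench; the bridge is 44 mm deep (x) and carries a cutter motor whose cutter hangs down to 107 mm above the bench.
- guard (a joint): Guard height above closed (m): 0 closed, 0.22 upper stop. A wood-framed clear sash 238 mm wide, 140 high, 14 thick, sliding up between the posts; closed, its lower edge is 48 mm above the bench, in front of the carrier's grip. A small counterweight turns with it. Lifting takes 9 to 12 N, less higher up. Let go below 0.12 it may sink shut; above, friction holds it. Fully up gives most room to reach under.
- guard_grip (a point): Middle of the guard's grip: a dark wooden block sticking 46 mm out of the guard's front, 26 mm wide (y), 36 mm high. The point is on the block's centre line, 34 mm in front of the guard's plane, 75 mm above the guard's lower edge; it moves with the guard. Axes are the station's.
- carrier: Loose wooden carrier, 0.2 to 0.3 kg. Origin: centre of its underside, x along its length, into the station. Board 130 (x) by 84 by 12 mm; grip post 30 (x) by 26 mm at x=-37 mm, top 81 mm up; dark grooved workpiece at x=0 to 60 mm, top 34 mm up. 2 mm play at each side and under the lips. Starts with its front edge about 5 mm out of the channel mouth; drawn 115 mm or more out along -x it is free.
- carrier_grip (a point): Where to hold the carrier: in the middle of its grip post, 37 mm in front of the carrier's origin and 58 mm above its underside. Axes are the carrier's.
- tray: Fixed shallow wooden tray, open at the top, 222 (x) by 172 (y) by 22 mm high, walls and floor 6 mm thick, its length lying roughly along the station's x. Origin: centre of its underside.
- offcuts: Fixed stack of board offcuts about 150 by 90 by 62 mm; it and the tray stand side by side in front of the station, either one the nearer to the robot. Origin: centre of its underside.
- sandblock: Loose cork sanding block 95 by 32 by 34 mm, long along its x. Origin: centre of its underside. A bystander.
- gauge: Loose wooden marking gauge 130 by 30 by 44 mm, long along its x. Origin: on its underside, mid length. A bystander.
- tumbler: Loose steel tumbler, 76 mm across the rim, 130 mm high. Origin: centre of its underside. A bystander.
- glue: Loose white bottle, 60 mm across, 160 mm high. Origin: centre of its underside. A bystander.
- mallet: Loose wooden mallet lying down, head 60 mm across and 100 mm long, about 220 mm overall. Origin: below the handle, 90 mm from the middle of the head, which lies to +x. A bystander.
- square: Loose try square lying flat, stock 110 mm, blade 150 mm, 16 mm high. Origin on the bench within its length. A bystander.
Things that resemble listed ones, but are neither listed nor needed, are in the scene too. What is shaped like the carrier but yellow is not meant.

How it is judged:
By the outcome, as a careful person would: the job done as asked, in the order asked, and still so for the second after the job is handed in, with the robot touching nothing.
It also fails if it takes over 58 s, if anything falls off the work surface, if the arm or the gripper's body presses on something with over 40 N, if the wrist force passes 120 N, or if a joint passes its speed limit or range.

## Working session

There is one attempt and no reset: what is moved stays moved. The work goes in short steps, Python scripts to look and compute and a shell command to move; the robot and the scene stay as the last step left them, time stands still between calls to the robot, and variables do not carry over. Pictures are saved under pics/ and viewed, and the job is handed in when it is done.

```bash
ls -la; mkdir -p pics
python3 - <<'E'
from workcell import state, vision, job, env
import cv2,json
print(state()); print(env.grasp_offset)
for n in("scene","top"):
    im=vision.grab_frame(n); cv2.imwrite(f"pics/{n}0.png",im[:,:,::-1]); print(n,vision.camera_model(n))
E
```

```text
total 12
drwxr-xr-x  3 agent agent 4096 Dec  7 09:03 .
drwxr-xr-x 23 root  root  4096 Dec  7 09:03 ..
drwxr-xr-x  2 agent agent 4096 Dec  7 09:03 pics
{'time_s': 0.0, 'qpos': array([ 7.45443156e+01,  1.83491433e+01,  8.97072526e+01,  1.45261556e-03,
        7.20435118e+01, -1.14656973e+00]), 'qvel': array([-1.58063568e-02,  1.22993610e-01, -1.21712064e-02,  1.04923957e-01,
        3.26112143e-05, -8.39817570e-02]), 'effort': array([-1.84598910e-03, -4.12462378e+01, -2.31966090e+01,  7.22762081e-02,
        4.57907771e-02, -1.67836506e-04]), 'ee_pos': array([141.97364573, 556.66581852, 213.13958717]), 'ee_rot': array([-89.99662003,   0.09986004,  75.69043928]), 'force': array([ 0.16256159, -0.51109803,  0.13467811]), 'torque': array([0.00325973, 0.01185872, 0.0432528 ]), 'gripper_width': 91.44178960555446}
18.8
scene {'fov_y': 50.51615920532972, 'cx': 280.25297625718986, 'cy': 202.46507607035545, 'distortion': array([-0.06902507,  0.        ,  0.        ,  0.        ,  0.        ]), 'extrinsics': array([[ 9.82469323e-01,  1.86374976e-01, -4.28925835e-03,
        -5.05194566e+02],
       [-1.42542315e-01,  7.65837641e-01,  6.27036201e-01,
        -3.74857759e+00],
       [ 1.20148732e-01, -6.15432431e-01,  7.78978309e-01,
        -1.31975421e+03],
       [ 0.00000000e+00,  0.00000000e+00,  0.00000000e+00,
         1.00000000e+00]])}
top {'fov_y': 51.97930399207124, 'cx': 271.96424717427743, 'cy': 208.54062856393992, 'distortion': array([0.02269147, 0.        , 0.        , 0.        , 0.        ]), 'extrinsics': array([[ 6.99825880e-03, -9.99821477e-01, -1.75510152e-02,
         4.92291014e+00],
       [ 9.89454983e-01,  4.38430781e-03,  1.44774356e-01,
        -5.28564898e+02],
       [-1.44671562e-01, -1.83791079e-02,  9.89309025e-01,
        -1.23565124e+03],
       [ 0.00000000e+00,  0.00000000e+00,  0.00000000e+00,
         1.00000000e+00]])}
```

View pics/scene0.png

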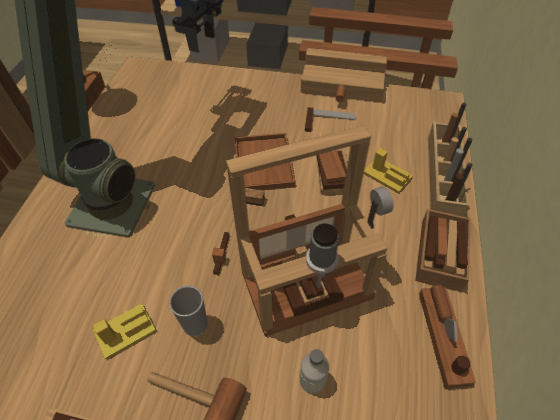

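View pics/top0.png

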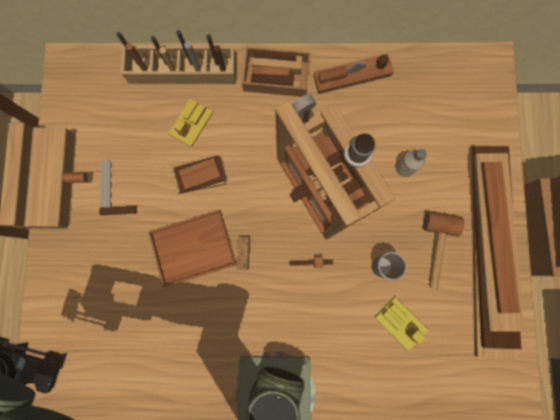

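Run:
```python
import cv2
a=cv2.imread('pics/scene0.png');b=cv2.imread('pics/top0.png')
cv2.imwrite('pics/s0c.png',cv2.resize(a[120:340,210:410],None,fx=2.7,fy=2.7,interpolation=cv2.INTER_CUBIC))
cv2.imwrite('pics/t0c.png',cv2.resize(b[80:290,140:400],None,fx=2.8,fy=2.8,interpolation=cv2.INTER_CUBIC))
```

```text
(no output)
```

View pics/s0c.png

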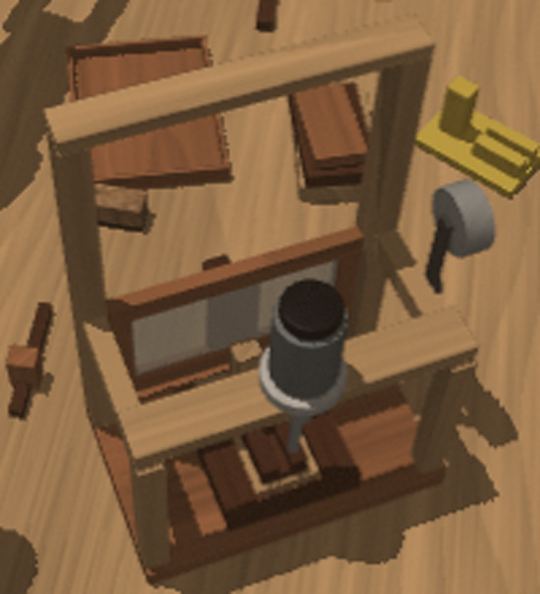

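View pics/t0c.png

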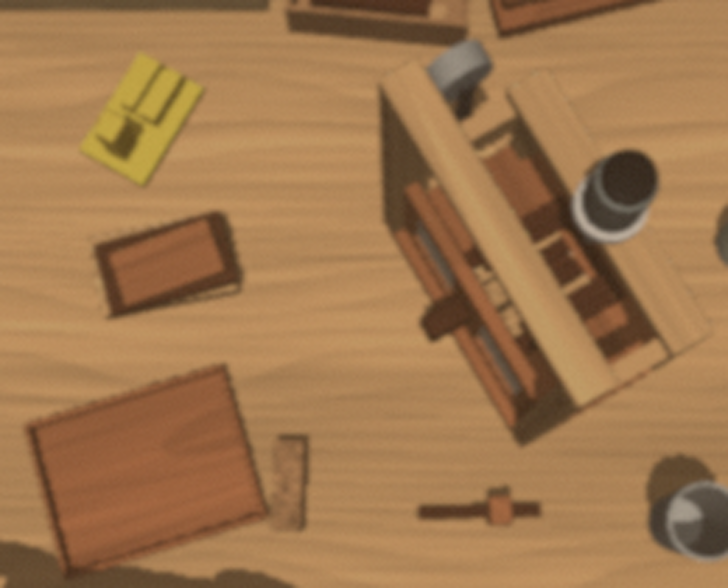

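```bash
cat > h.py <<'E'
import numpy as np,cv2
from workcell import vision
def cam(n):
    m=vision.camera_model(n); f=210/np.tan(np.radians(m['fov_y']/2))
    K=np.array([[f,0,m['cx']],[0,f,m['cy']],[0,0,1]]); return K,np.array(m['distortion']),np.array(m['extrinsics'])
def ray(n,px):
    K,D,E=cam(n); p=cv2.undistortPoints(np.array(px,float).reshape(-1,1,2),K,D).reshape(-1,2)
    d=np.c_[p[:,0],-p[:,1],-np.ones(len(p))]@E[:3,:3]
    return -E[:3,:3].T@E[:3,3],d
def plane(n,px,z):
    o,d=ray(n,px); return o+d*((z-o[2])/d[:,2])[:,None]
def proj(n,P):
    K,D,E=cam(n); P=np.array(P,float).reshape(-1,3)
    Q=P@E[:3,:3].T+E[:3,3]; Q=Q*[1,-1,-1]
    return cv2.projectPoints(Q,np.zeros(3),np.zeros(3),K,D)[0].reshape(-1,2)
def tri(p1,p2):
    o1,d1=ray('scene',[p1]);o2,d2=ray('top',[p2]);d1=d1[0];d2=d2[0]
    t=np.linalg.lstsq(np.c_[d1,-d2],o2-o1,rcond=None)[0]
    a=o1+t[0]*d1;b=o2+t[1]*d2; return (a+b)/2,np.linalg.norm(a-b)
E
python3 - <<'E'
from h import *
np.set_printoptions(precision=1,suppress=True)
T=lambda l:np.array(l)/2.8+[140,80]
S=lambda l:np.array(l)/2.7+[210,120]
print('cam',ray('scene',[[0,0]])[0],ray('top',[[0,0]])[0])
for n,c in(('top',T([[380,85],[417,62],[620,383],[580,412]])),('scene',S([[48,110],[55,142],[433,50],[425,25]]))):
    p=plane(n,c,421);print(p, [np.linalg.norm(p[i]-p[i-1]) for i in range(4)],p.mean(0))
p=plane('top',T([[26,427],[225,366],[267,516],[68,575]]),22);print('tray',p,[np.linalg.norm(p[i]-p[i-1]) for i in range(4)],p.mean(0))
p=plane('scene',S([[68,45],[207,37],[231,178]]),22);print('tray s',p)
p=plane('top',T([[95,243],[220,212],[242,280],[110,317]]),62);print('off',p,p.mean(0))
# guard frame top corners in top: 
print(plane('top',T([[410,185],[535,390]]),188))
print('grip end',plane('top',T([[420,322],[436,340]]),141))
E
```

```text
cam [ 654.4 -715.2 1028.2] [ 344.2  -15.5 1299. ]
[[ 683.8   -5.7  421. ]
 [ 702.1  -33.7  421. ]
 [ 456.4 -182.3  421. ]
 [ 434.9 -152.8  421. ]] [np.float64(289.1429603003958), np.float64(33.50080786489952), np.float64(287.1442889544311), np.float64(36.44857026844083)] [569.3 -93.6 421. ]
[[ 443.8 -153.7  421. ]
 [ 456.5 -182.5  421. ]
 [ 706.4  -42.4  421. ]
 [ 698.9  -16.   421. ]] [np.float64(289.9017932641967), np.float64(31.416925102999244), np.float64(286.5065416340966), np.float64(27.42899986194623)] [576.4 -98.6 421. ]
tray [[457.1 373.6  22. ]
 [523.7 163.   22. ]
 [364.6 114.9  22. ]
 [302.3 321.9  22. ]] [np.float64(163.21809589755787), np.float64(220.8254106790902), np.float64(166.181000218493), np.float64(216.1905802270712)] [411.9 243.4  22. ]
tray s [[300.7 326.8  22. ]
 [465.5 371.6  22. ]
 [532.3 150.6  22. ]]
off [[648.4 297.9  62. ]
 [682.4 166.7  62. ]
 [609.2 141.8  62. ]
 [569.2 279.1  62. ]] [627.3 221.4  62. ]
[[ 674.8  -32.1  188. ]
 [ 479.2 -148.2  188. ]]
grip end [[551.1 -42.9 141. ]
 [533.4 -58.5 141. ]]
```

```bash
python3 -m handwheel '[[9,[0,0,0],8]]'; python3 -c "
from workcell import state
s=state();print(s['ee_rot'],s['qpos'],s['force'])"
```

```text
time_s: 0.2
ee_pos: [142.0, 556.4, 212.7]
ee_rot: [-90.0, 0.2, 67.5]
force: [-0.9, 0.7, 0.6]
gripper_width: 89.8
[-90.02080327   0.15381542  67.4890244 ] [ 7.45417368e+01  1.83724111e+01  8.97386854e+01 -1.85017145e-03
  7.20441094e+01  7.05325723e+00] [-0.86880646  0.72698478  0.62246064]
```

```bash
cat >> h.py <<'E'
from scipy.spatial.transform import Rotation as Ro
from workcell import state
def toolR(s=None):
    s=s or state(); return Ro.from_euler('xyz',s['ee_rot'],degrees=True).as_matrix()
def go(*T):
    "tool shift in cm to world TCP targets"
    s=state();R=toolR(s)
    print('q',s['qpos'].round(1),'t',s['time_s'],'F',s['force'].round(1))
    print('pos',s['ee_pos'].round(1),'y',R[:,1].round(3),'x',R[:,0].round(3))
    for t in T: 
        d=np.array(t)-s['ee_pos']; print(t,(R.T@d/10).round(2),'dist',np.linalg.norm(d).round(0))
E
python3 -c "
from h import *
go((310,100,260))"
```

```text
q [74.5 18.4 89.7 -0.  72.   7.1] t 0.2 F [-0.9  0.7  0.6]
pos [142.  556.4 212.7] y [-0.001 -0.003 -1.   ] x [ 0.383  0.924 -0.003]
(310, 100, 260) [-35.74  -4.62 -33.  ] dist 489.0
```

```bash
r='[9,[-35.7,-4.6,-33],0]'; python3 -m handwheel '[[9,[-35.7,-4.6,-33],0],[9,[-35.7,-4.6,-33],0],[9,[-35.7,-4.6,-33],0],[9,[-35.7,-4.6,-33],0],[9,[-35.7,-4.6,-33],0],[9,[-35.7,-4.6,-33],0],[9,[-35.7,-4.6,-33],0],[9,[-35.7,-4.6,-33],0],[9,[-35.7,-4.6,-33],0],[9,[-35.7,-4.6,-33],0]]'; python3 -c "
from h import *
go((310,-140,260),(300,-500,260))"
```

```text
time_s: 1.2
ee_pos: [310.2, 98.1, 260.0]
ee_rot: [-90.1, 0.2, 67.4]
force: [0.9, -0.0, -1.4]
gripper_width: 89.8
q [ 15.7  -6.9 111.9  -0.2  75.1 -51.7] t 1.2 F [ 0.9 -0.  -1.4]
pos [310.2  98.1 260. ] y [ 0.    -0.003 -1.   ] x [ 0.384  0.923 -0.003]
(310, -140, 260) [-21.99   0.07  -9.12] dist 238.0
(300, -500, 260) [-55.62   0.17 -22.01] dist 598.0
```

```bash
python3 -m handwheel '[[9,[-22,0,-9.1],8],[9,[-22,0,-9.1],16],[9,[-22,0,-9.1],24],[9,[-22,0,-9.1],32],[9,[-22,0,-9.1],37],[9,[-55.6,0,-22],37],[9,[-55.6,0,-22],37],[9,[-55.6,0,-22],37],[9,[-55.6,0,-22],37],[9,[-55.6,0,-22],37]]'; python3 -c "
from h import *
go((300,-500,260),(460,-766,260),(510,-860,260))"
```

```text
time_s: 2.2
ee_pos: [302.2, -391.9, 261.1]
ee_rot: [-90.1, 0.1, 30.4]
force: [0.7, 0.7, 0.5]
gripper_width: 90.2
q [-53.6   9.4  94.9  -0.1  75.6 -84. ] t 2.2 F [0.7 0.7 0.5]
pos [ 302.2 -391.9  261.1] y [ 0.    -0.002 -1.   ] x [ 0.863  0.506 -0.001]
(300, -500, 260) [-5.66  0.13 -9.21] dist 108.0
(460, -766, 260) [ -5.31   0.19 -40.25] dist 406.0
(510, -860, 260) [ -5.75   0.21 -50.89] dist 512.0
```

```bash
python3 -m handwheel '[[9,[-5.7,0,-9.2],0],[9,[-5.7,0,-9.2],0],[9,[-5.7,0,-9.2],0],[9,[-5.5,0,-40],0],[9,[-5.5,0,-40],0],[9,[-5.5,0,-40],0],[9,[-5.5,0,-40],0],[9,[-5.7,0,-51],0],[9,[-5.7,0,-51],0],[9,[-5.7,0,-51],0]]'; python3 -c "
from h import *
go((510,-860,260))"
```

```text
time_s: 3.2
ee_pos: [461.2, -773.4, 253.6]
ee_rot: [-91.1, 0.0, 30.4]
force: [31.0, -50.5, 88.2]
gripper_width: 89.9
q [-59.9  56.8  12.2  -0.  109.8 -90.3] t 3.2 F [ 31.  -50.5  88.2]
pos [ 461.2 -773.4  253.6] y [ 0.009 -0.017 -1.   ] x [ 0.862  0.506 -0.001]
(510, -860, 260) [-0.18 -0.45 -9.95] dist 100.0
```

```bash
python3 -c "
from workcell import state,vision
import cv2
s=state();print(s)
cv2.imwrite('pics/s1.png',vision.grab_frame('scene')[:,:,::-1])
s=state();print(s)"
```

```text
{'time_s': 3.2, 'qpos': array([-5.99088275e+01,  5.68474588e+01,  1.22390115e+01, -3.72274207e-02,
        1.09820507e+02, -9.03434132e+01]), 'qvel': array([-1.58909256e-01,  2.81173968e+01, -2.89759396e+00,  5.27606518e-04,
        9.51367961e+00, -5.21454990e-01]), 'effort': array([ 2.47201463e-01, -5.94237900e+01, -3.12507069e+01, -4.54812893e-02,
        2.37402342e+00,  2.50479206e-02]), 'ee_pos': array([ 461.20874526, -773.38184161,  253.64866834]), 'ee_rot': array([-9.10927988e+01,  4.13250905e-02,  3.04212347e+01]), 'force': array([ 31.03572211, -50.50191451,  88.2068167 ]), 'torque': array([-2.66318115, -1.28137988,  0.16135212]), 'gripper_width': 89.85903952125588}
{'time_s': 3.25, 'qpos': array([-5.99165676e+01,  5.76470133e+01,  1.31931925e+01, -3.90888634e-02,
        1.10044090e+02, -9.03478639e+01]), 'qvel': array([-0.06628848,  7.16162305, 14.35489219,  0.16366566,  6.11160203,
        0.13647407]), 'effort': array([ 5.19500859e-01, -1.11516631e+02, -5.64507866e+01, -2.56489223e-02,
        9.45076682e-01,  3.34914919e-03]), 'ee_pos': array([ 459.35774237, -770.44907829,  234.42715805]), 'ee_rot': array([-8.91155005e+01,  3.15543131e-02,  3.04184259e+01]), 'force': array([  8.72956267, -15.80573219, -14.52025363]), 'torque': array([-0.94629379, -0.57307773,  0.09012021]), 'gripper_width': 89.90320822891681}
```

View pics/s1.png

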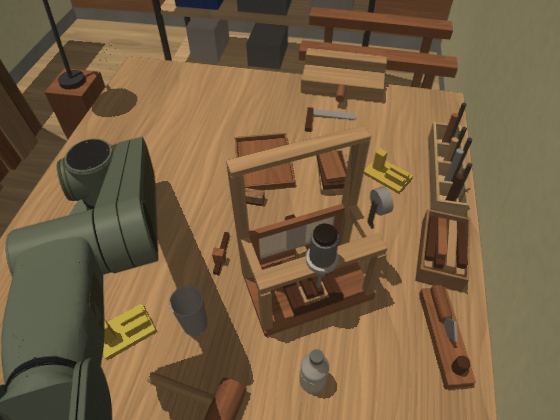

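```bash
python3 -m handwheel '[[9,[0,0,-2],0],[9,[0,0,-4],0],[9,[0,0,-6],0],[9,[0,0,-6],0],[9,[0,0,-6],0]]'; python3 -c "
from h import *
go((510,-860,260))"
```

```text
time_s: 3.75
ee_pos: [469.9, -789.0, 219.4]
ee_rot: [-91.4, 0.0, 30.4]
force: [0.2, -0.6, -0.1]
gripper_width: 89.6
q [-59.9  59.   12.3  -0.  107.4 -90.4] t 3.75 F [ 0.2 -0.6 -0.1]
pos [ 469.9 -789.   219.4] y [ 0.012 -0.021 -1.   ] x [ 0.862  0.506 -0.   ]
(510, -860, 260) [-0.14 -3.86 -8.24] dist 91.0
```

Run:
```python
import numpy as np
from scipy.optimize import least_squares
D=[(18.349,89.707,72.0435,(141.97,556.67,213.14)),(-6.9,111.9,75.1,(310.2,98.1,260)),(9.4,94.9,75.6,(302.2,-391.9,261.1)),(56.8475,12.239,109.82,(461.209,-773.38,253.65)),(57.647,13.193,110.044,(459.357,-770.449,234.427)),(59,12.3,107.4,(469.9,-789,219.4))]
d=np.radians
def f(p,q):
    a,h,L2,L3,b,Lt=p
    s=d(q[0]),d(q[0]+q[1]),d(sum(q))
    return np.array([a+L2*np.sin(s[0])+L3*np.sin(s[1]+b)+Lt*np.sin(s[2]),h+L2*np.cos(s[0])+L3*np.cos(s[1]+b)+Lt*np.cos(s[2])])
r=least_squares(lambda p:np.concatenate([f(p,x[:3])-[np.hypot(*x[3][:2]),x[3][2]] for x in D]+[[(p[0])*.001,(p[4])*.01]]),[0,180,400,400,0,250])
print(r.x.round(2),r.fun.round(1))
```

```text
[1.6500e+00 1.4580e+02 5.9058e+02 4.1687e+02 6.0000e-02 3.3899e+02] [-0.2  0.1 -0.2 -0.1  0.4 -0.   0.2 -0.  -0.   0.  -0.2 -0.   0.   0. ]
```

```bash
python3 -m handwheel '[[9,[0,-1,-4],0],[9,[0,-2,-8],0],[9,[0,-3,-12],0],[9,[0,-4,-16],0],[9,[0,-5,-20],0],[9,[0,-5,-20],0]]'; python3 -c "
from h import *
go();print(state()['qpos'])"
```

```text
time_s: 4.35
ee_pos: [480.3, -808.2, 203.1]
ee_rot: [-93.8, 0.0, 30.4]
force: [0.5, 0.0, 0.3]
gripper_width: 89.9
q [-60.   60.1  12.3   0.  103.9 -90.4] t 4.35 F [0.5 0.  0.3]
pos [ 480.3 -808.2  203.1] y [ 0.033 -0.057 -0.998] x [ 0.862  0.506 -0.   ]
[-5.99825612e+01  6.00765795e+01  1.22664285e+01  1.85083743e-02
  1.03872269e+02 -9.03916633e+01]
```

```bash
python3 -m handwheel '[[9,[0,-5,-60],0],[9,[0,-5,-60],0],[9,[0,-5,-60],0]]'; python3 -c "
from h import *
go();print(state()['qpos'])"
```

```text
time_s: 4.65
ee_pos: [492.7, -830.4, 176.4]
ee_rot: [-96.2, -0.0, 30.4]
force: [-1.0, -0.1, -0.2]
gripper_width: 89.7
q [-60.   61.8  12.3   0.1  99.8 -90.4] t 4.65 F [-1.  -0.1 -0.2]
pos [ 492.7 -830.4  176.4] y [ 0.054 -0.093 -0.994] x [0.862 0.506 0.   ]
[-6.00155101e+01  6.17983317e+01  1.22856104e+01  5.16890684e-02
  9.97520613e+01 -9.04204551e+01]
```

```bash
cat > kin.py <<'E'
import numpy as np
from scipy.spatial.transform import Rotation as Ro
P=np.array([1.65,145.8,590.58,416.87,0.06,338.99])
LO=np.array([-177.97,-48.28,12.27,-77.06,2.81,-146.56]);HI=np.array([177.97,115.42,149.76,257.06,150.46,146.56])
def dirR(t,az=-59.2,flip=0):
    # tool: y = pointing dir tilt t from down toward az; x horizontal
    a=np.radians(az);t=np.radians(t)
    y=np.array([np.sin(t)*np.cos(a),np.sin(t)*np.sin(a),-np.cos(t)])
    x=np.array([-np.sin(a),np.cos(a),0])*(-1 if flip else 1)
    return np.c_[x,y,np.cross(x,y)]
def ik(p,R,s4=1):
    a,h,L2,L3,b,Lt=P
    w=np.array(p)-Lt*R[:,1]
    q1=np.arctan2(w[1],w[0]);r=np.hypot(w[0],w[1])-a;z=w[2]-h
    d=np.hypot(r,z);c=(L2**2+L3**2-d*d)/(2*L2*L3)
    if abs(c)>1:return None
    inner=np.arccos(c);q3=np.pi-inner-b
    q2=np.arctan2(r,z)-np.arctan2(L3*np.sin(np.pi-inner),L2+L3*np.cos(np.pi-inner))
    F=Ro.from_euler('z',q1)*Ro.from_euler('y',q2+q3)
    # flange frame: tool x=-fx, tool y=fz, tool z = x cross y
    fx=-R[:,0];fz=R[:,1];fy=np.cross(fz,fx)
    e=(F.inv()*Ro.from_matrix(np.c_[fx,fy,fz])).as_euler('ZYZ',degrees=True) 
    q4,q5,q6=e
    q4*=s4
    q4=(q4+90)%360-90
    return np.r_[np.degrees([q1,q2,q3]),q4,q5,(q6+180)%360-180]
E
python3 - <<'E'
from kin import *
from h import *
np.set_printoptions(precision=1,suppress=True)
s=state();print(s['qpos'],ik(s['ee_pos'],toolR(s)))
for t in (30,40,50,60,80):
  for f in(0,1):
    print(t,f,[ik(p,dirR(t,flip=f)) for p in((588,-123,70),(548,-55,105),(548,-55,330),(395,275,60))])
E
```

```text
[-60.   61.8  12.3   0.1  99.8 -90.4] [-59.3  61.7  12.7  -0.   99.4 -89.7]
30 0 [array([  2.6,  23.6, 113.8, -46.9,  37.1,   8.7]), array([ 11.1,  18.4, 115.6, -43. ,  43.7,  11.6]), array([ 11.1,   6.4,  95.3, -30.1,  70.1, -11.3]), array([ 53.8,  25.8, 111.7, -32.3,  59.5,  43.8])]
30 1 [array([   2.6,   23.6,  113.8,  -46.9,   37.1, -171.3]), array([  11.1,   18.4,  115.6,  -43. ,   43.7, -168.4]), array([ 11.1,   6.4,  95.3, -30.1,  70.1, 168.7]), array([  53.8,   25.8,  111.7,  -32.3,   59.5, -136.2])]
40 0 [array([  7.7,  25.3, 118.3, -67. ,  39.9,  31.9]), array([ 16.8,  20.4, 119.6, -59. ,  46.7,  30.9]), array([ 16.8,   6.1, 100.6, -42.1,  68.4,   0.5]), array([ 58.5,  30. , 110.6, -38.4,  66.3,  52.1])]
40 1 [array([   7.7,   25.3,  118.3,  -67. ,   39.9, -148.1]), array([  16.8,   20.4,  119.6,  -59. ,   46.7, -149.1]), array([  16.8,    6.1,  100.6,  -42.1,   68.4, -179.5]), array([  58.5,   30. ,  110.6,  -38.4,   66.3, -127.9])]
50 0 [array([ 12.4,  28.7, 122.2, -82.1,  47.2,  51.1]), array([ 22. ,  24. , 123. , -71.5,  53. ,  47.5]), array([ 22. ,   7. , 105.8, -54.1,
[... 477 characters left out ...]
0.3, 108. , -46.5,  80.3,  63.8])]
60 1 [array([  16.4,   33.8,  125.1,  268.6,   57.1, -114.5]), array([  26.4,   29.1,  125.6,  -80. ,   61.3, -119. ]), array([  26.4,    9.2,  110.8,  -65.1,   72.1, -155.2]), array([  65.1,   40.3,  108. ,  -46.5,   80.3, -116.2])]
80 0 [array([ 21.4,  47.4, 127.6, 261.6,  79.2,  84.9]), array([ 31.6,  42.8, 128.3, -87.7,  80.2,  81. ]), array([ 31.6,  17.2, 119.7, -82.6,  83.2,  46.5]), array([ 68.3,  51.7, 105.3, -51.6,  94.3,  71.9])]
80 1 [array([ 21.4,  47.4, 127.6, 261.6,  79.2, -95.1]), array([ 31.6,  42.8, 128.3, -87.7,  80.2, -99. ]), array([  31.6,   17.2,  119.7,  -82.6,   83.2, -133.5]), array([  68.3,   51.7,  105.3,  -51.6,   94.3, -108.1])]
```

```bash
python3 -m handwheel '[[9,[0,-40,-60],0],[9,[0,-40,-60],0]]'; python3 -c "
from h import *
go();print(state()['qpos'])"
python3 -m handwheel '[[9,[0,-40,-60],0],[9,[0,-40,-60],0]]'; python3 -c "
from h import *
go();print(state()['qpos'])"
```

```text
time_s: 4.85
ee_pos: [492.9, -831.5, 208.2]
ee_rot: [-98.5, -0.0, 30.4]
force: [0.3, -0.6, 1.3]
gripper_width: 89.8
q [-60.   59.9  12.3   0.1  99.3 -90.4] t 4.85 F [ 0.3 -0.6  1.3]
pos [ 492.9 -831.5  208.2] y [ 0.075 -0.127 -0.989] x [0.862 0.506 0.   ]
[-6.00484286e+01  5.99384163e+01  1.22668283e+01  8.23100874e-02
  9.92990922e+01 -9.04430884e+01]
time_s: 5.05
ee_pos: [492.6, -831.4, 243.4]
ee_rot: [-101.0, -0.0, 30.4]
force: [-0.5, -0.1, 0.1]
gripper_width: 89.9
q [-60.1  57.9  12.3   0.1  98.8 -90.5] t 5.05 F [-0.5 -0.1  0.1]
pos [ 492.6 -831.4  243.4] y [ 0.097 -0.165 -0.981] x [0.862 0.506 0.   ]
[-60.07678813  57.88129432  12.26523924   0.11729583  98.80543134
 -90.46255729]
```

```bash
python3 -m handwheel '[[9,[0,-30,-60],0],[9,[0,-30,-60],0]]'; python3 -m handwheel '[[9,[0,-30,-60],0],[9,[0,-30,-60],0]]';python3 -m handwheel '[[9,[0,-30,-60],0],[9,[0,-30,-60],0]]';python3 -m handwheel '[[9,[0,-30,-60],0],[9,[0,-30,-60],0]]'; python3 -c "
from h import *
go();print(state()['qpos'])"
```

```text
time_s: 5.25
ee_pos: [495.0, -836.1, 266.1]
ee_rot: [-103.6, -0.0, 30.4]
force: [0.3, -0.1, -1.0]
gripper_width: 90.3
time_s: 5.45
ee_pos: [496.6, -839.3, 290.0]
ee_rot: [-106.1, -0.0, 30.4]
force: [0.4, -0.4, 0.3]
gripper_width: 90.3
time_s: 5.65
ee_pos: [497.1, -840.8, 316.6]
ee_rot: [-108.6, -0.0, 30.4]
force: [-0.2, 0.2, 1.1]
gripper_width: 90.1
time_s: 5.85
ee_pos: [496.9, -840.9, 344.9]
ee_rot: [-111.1, -0.0, 30.4]
force: [-0.5, 0.5, 0.3]
gripper_width: 89.9
q [-60.2  52.3  12.3   0.3  94.3 -90.5] t 5.85 F [-0.5  0.5  0.3]
pos [ 496.9 -840.9  344.9] y [ 0.183 -0.31  -0.933] x [0.862 0.506 0.001]
[-60.1862179   52.32305866  12.28508483   0.26426175  94.30399624
 -90.53203662]
```

```bash
python3 -m handwheel '[[9,[0,-5,-60],0],[9,[0,-5,-60],0]]'; python3 -m handwheel '[[9,[0,-5,-60],0],[9,[0,-5,-60],0]]';python3 -m handwheel '[[9,[0,-5,-60],0],[9,[0,-5,-60],0]]';python3 -m handwheel '[[9,[0,-5,-60],0],[9,[0,-5,-60],0]]';python3 -m handwheel '[[9,[0,-5,-60],0],[9,[0,-5,-60],0]]';python3 -m handwheel '[[9,[0,-5,-60],0],[9,[0,-5,-60],0]]'; python3 -c "
from h import *
go();print(state()['qpos'])"
```

```text
time_s: 6.05
ee_pos: [505.3, -855.6, 345.5]
ee_rot: [-113.6, -0.1, 30.4]
force: [-0.2, 0.3, -0.1]
gripper_width: 90.4
time_s: 6.25
ee_pos: [512.7, -868.6, 347.4]
ee_rot: [-116.0, -0.1, 30.4]
force: [0.3, 0.1, -0.2]
gripper_width: 90.2
time_s: 6.45
ee_pos: [518.5, -879.0, 354.7]
ee_rot: [-118.4, -0.1, 30.4]
force: [0.6, -0.2, -0.6]
gripper_width: 89.7
time_s: 6.65
ee_pos: [523.4, -887.7, 365.5]
ee_rot: [-120.8, -0.1, 30.4]
force: [-0.4, 0.7, -0.6]
gripper_width: 90.0
time_s: 6.85
ee_pos: [527.4, -894.7, 379.5]
ee_rot: [-123.2, -0.1, 30.4]
force: [0.5, 0.1, -0.5]
gripper_width: 90.0
time_s: 7.05
ee_pos: [530.6, -900.4, 396.5]
ee_rot: [-125.7, -0.1, 30.4]
force: [0.1, 0.3, -0.2]
gripper_width: 90.2
q [-60.3  51.6  12.3   0.5  80.4 -90.6] t 7.05 F [ 0.1  0.3 -0.2]
pos [ 530.6 -900.4  396.5] y [ 0.297 -0.503 -0.812] x [0.862 0.507 0.001]
[-60.27154703  51.57532416  12.30895404   0.48038599  80.4054488
 -90.61860435]
```

```bash
python3 -m handwheel '[[9,[0,-5,-60],0],[9,[0,-5,-60],0]]';python3 -m handwheel '[[9,[0,-5,-50],0],[9,[0,-5,-50],0]]'; python3 -c "
from h import *
from kin import *
np.set_printoptions(precision=1,suppress=True)
go();s=state();R=toolR()
print(ik(s['ee_pos'],R))
# candidate return path
for p in((400,-500,450),(310,-200,450),(300,0,450),(330,150,400),(450,120,300),(480,60,200),(548,-55,105),(548,-55,330),(588,-123,70),(450,100,90),(395,275,60)): print(p,ik(p,R))
"
```

```text
time_s: 7.25
ee_pos: [533.0, -904.7, 416.2]
ee_rot: [-128.2, -0.1, 30.4]
force: [-0.2, -0.0, 0.2]
gripper_width: 90.1
time_s: 7.45
ee_pos: [533.9, -906.7, 439.5]
ee_rot: [-130.7, -0.1, 30.4]
force: [0.1, -0.1, -0.0]
gripper_width: 89.9
q [-60.3  49.9  12.3   0.6  77.1 -90.6] t 7.45 F [ 0.1 -0.1 -0. ]
pos [ 533.9 -906.7  439.5] y [ 0.3 -0.6 -0.8] x [0.9 0.5 0. ]
[-59.5  49.   14.5   0.   75.8 -89.9]
(400, -500, 450) [-47.1   0.5  90.1 -10.6  49.8 -73.6]
(310, -200, 450) [ -2.7 -21.9 106.7 -34.7  73.3 -29.5]
(300, 0, 450) [ 45.4 -14.8 102.7 -40.  101.3  10.2]
(330, 150, 400) [ 57.4  -0.7  98.2 -36.4 101.1  25.8]
(450, 120, 300) [ 42.6   7.6 103.6 -40.2  81.5  23. ]
(480, 60, 200) [ 34.3  12.  114.3 -45.7  65.5  28. ]
(548, -55, 105) [ 17.3  20.7 119.7 -59.9  47.2  32.4]
(548, -55, 330) [ 17.3   6.2 100.8 -43.   68.6   1.7]
(588, -123, 70) [  8.1  25.6 118.5 -68.1  40.5  33.6]
(450, 100, 90) [ 40.7  21.4 122.  -49.7  57.4  45.9]
(395, 275, 60) [ 58.7  30.4 110.3 -38.7  66.9  52.8]
```

```bash
cat > st.py <<'E'
import numpy as np
O=np.array([570.5,-94.5,0]);A=np.radians(-59.4)
X=np.array([np.cos(A),np.sin(A),0]);Y=np.array([-np.sin(A),np.cos(A),0]);Z=np.array([0,0,1.])
def W(x,y,z): return O+x*X+y*Y+z*Z
def box(x0,x1,y0,y1,z0,z1): return [W(x,y,z) for x in(x0,x1) for y in(y0,y1) for z in(z0,z1)]
E
cat > ov.py <<'E'
import sys
from h import *; from st import *
def ov(name,src,dst,g=0.,f=2.7,crop=None,boxes=None):
    im=cv2.imread(src);x0,y0,x1,y1=crop
    im=cv2.resize(im[y0:y1,x0:x1],None,fx=f,fy=f,interpolation=cv2.INTER_CUBIC)
    boxes=boxes or [box(-18,18,-146,146,407,421),box(-53,-7,-13,13,105+g,141+g),box(-7,7,-119,119,48+g,188+g),box(-17,173,-146,146,0,22),box(18,48,-13,13,34,103),box(118,162,-146,146,202,224)]
    for i,b in enumerate(boxes):
        p=(proj(name,b)-[x0,y0]+.5)*f
        for a in range(8):
            for k in(1,2,4):
                if not a&k: cv2.line(im,tuple(int(v) for v in p[a]),tuple(int(v) for v in p[a|k]),[(0,255,0),(0,0,255),(255,0,0),(255,255,0),(255,0,255),(0,255,255)][i%6],1,cv2.LINE_AA)
    cv2.imwrite(dst,im)
E
python3 -c "
from ov import *
ov('scene','pics/scene0.png','pics/ovs.png',crop=(210,120,410,340))
ov('top','pics/top0.png','pics/ovt.png',crop=(270,80,410,260),f=3.3)"
```

```text
(no output)
```

View pics/ovs.png

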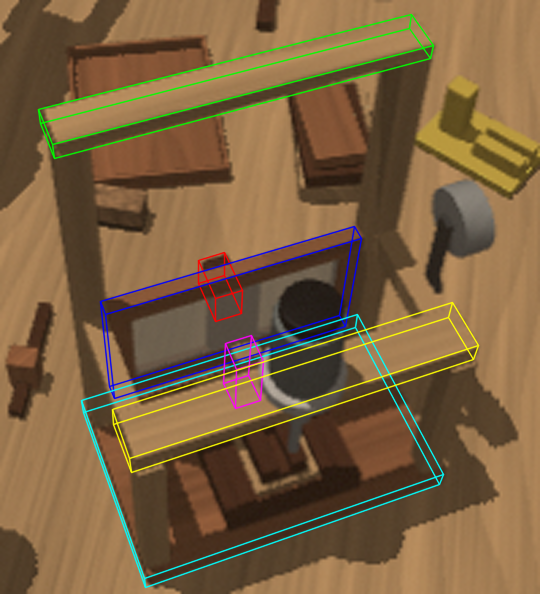

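View pics/ovt.png

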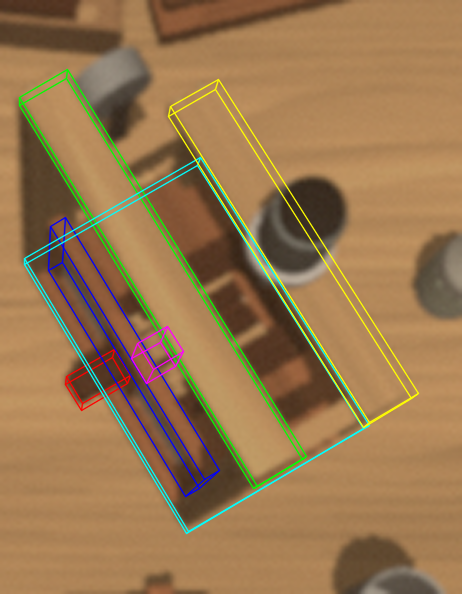

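```bash
python3 -c "
from h import *
from kin import *
from st import *
np.set_printoptions(precision=1,suppress=True)
R=toolR()
print(W(-106,0,200),W(-27.7,0,108.7))
for p in((480,-600,480),(450,-500,480),(450,-300,500),(440,-100,500),(440,50,480),W(-106,0,200)): print(p,ik(p,R))
go((480,-550,480),(440,-100,500),(430,50,480))
"
```

```text
[516.5  -3.3 200. ] [556.4 -70.7 108.7]
(480, -600, 480) [-48.1  12.9  71.5  -9.   55.7 -76.1]
(450, -500, 480) [-42.5   3.8  82.5 -13.4  55.  -69.1]
(450, -300, 500) [-18.   -6.1  89.4 -28.1  66.6 -44.1]
(440, -100, 500) [ 15.4  -7.6  90.6 -39.2  85.6 -15.9]
(440, 50, 480) [ 36.3  -1.2  87.6 -40.8  96.4   2.2]
[516.5  -3.3 200. ] [ 24.9  12.  114.3 -48.6  60.   22.2]
q [-60.3  49.9  12.3   0.6  77.1 -90.6] t 7.45 F [ 0.1 -0.1 -0. ]
pos [ 533.9 -906.7  439.5] y [ 0.3 -0.6 -0.8] x [0.9 0.5 0. ]
(480, -550, 480) [ 13.4 -24.9  22.8] dist 363.0
(440, -100, 500) [ 32.8 -53.   52.4] dist 814.0
(430, 50, 480) [ 39.5 -60.3  63.9] dist 963.0
```

```bash
python3 -m handwheel '[[9,[1.3,-2.5,2.3],0],[9,[4,-7.5,6.8],0],[9,[13.4,-24.9,22.8],0],[9,[13.4,-24.9,22.8],0],[9,[13.4,-24.9,22.8],0],[9,[13.4,-24.9,22.8],0],[9,[13.4,-24.9,22.8],0],[9,[32.8,-53,52.4],0],[9,[32.8,-53,52.4],0],[9,[32.8,-53,52.4],0]]'; python3 -c "
from h import *
go((440,-100,500),(430,50,480))"
```

```text
time_s: 8.45
ee_pos: [470.1, -433.8, 484.3]
ee_rot: [-130.8, -0.2, 30.4]
force: [0.5, 1.5, 1.2]
gripper_width: 90.1
q [-35.9   1.6  84.1 -18.1  57.3 -61.5] t 8.45 F [0.5 1.5 1.2]
pos [ 470.1 -433.8  484.3] y [ 0.333 -0.563 -0.757] x [0.862 0.506 0.003]
(440, -100, 500) [ 14.3  -20.98  21.93] dist 335.0
(430, 50, 480) [ 21.03 -28.24  33.42] dist 485.0
```

```bash
python3 -m handwheel '[[9,[14.3,-21,21.9],0],[9,[14.3,-21,21.9],0],[9,[14.3,-21,21.9],0],[9,[14.3,-21,21.9],0],[9,[14.3,-21,21.9],0],[9,[14.3,-21,21.9],0],[9,[14.3,-21,21.9],0],[9,[21,-28.2,33.4],0],[9,[21,-28.2,33.4],0],[9,[21,-28.2,33.4],0]]'; python3 -c "
from h import *
go((440,50,400),(516,-3,200))"
```

```text
time_s: 9.45
ee_pos: [429.1, 50.1, 480.7]
ee_rot: [-130.8, -0.3, 30.5]
force: [1.3, -0.5, -0.2]
gripper_width: 90.0
q [ 35.3  -2.1  88.2 -40.9  95.8   1.4] t 9.45 F [ 1.3 -0.5 -0.2]
pos [429.1  50.1 480.7] y [ 0.335 -0.561 -0.757] x [0.862 0.507 0.006]
(440, 50, 400) [0.89 6.48 4.86] dist 81.0
(516, -3, 200) [ 4.63 27.13 11.57] dist 299.0
```

```bash
python3 -m handwheel '[[9,[0.9,6.5,4.9],0],[9,[0.9,6.5,4.9],0],[9,[4.6,27.1,11.6],0],[9,[4.6,27.1,11.6],0],[9,[4.6,27.1,11.6],0],[9,[4.6,27.1,11.6],0],[9,[4.6,27.1,11.6],0],[9,[4.6,27.1,11.6],0]]'; python3 -c "
from h import *
from st import *
for n in('scene','top'): cv2.imwrite('pics/%s2.png'%n,vision.grab_frame(n)[:,:,::-1])
go(W(-27.7,0,108.7))
from ov import *
ov('scene','pics/scene2.png','pics/ovs2.png',crop=(210,120,410,340))
ov('top','pics/top2.png','pics/ovt2.png',crop=(200,80,410,260),f=3.3)"
```

```text
time_s: 10.25
ee_pos: [514.5, -3.9, 197.8]
ee_rot: [-130.8, -0.1, 30.4]
force: [0.5, -0.1, 0.5]
gripper_width: 89.6
q [ 23.2  11.7 114.1 -49.1  59.1  21.2] t 10.35 F [ 0.4  0.2 -0.5]
pos [515.9  -2.7 201.1] y [ 0.336 -0.561 -0.756] x [0.862 0.507 0.007]
[556.39955278 -70.65744585 108.7       ] [-0.02 12.17  0.06] dist 122.0
```

View pics/ovs2.png

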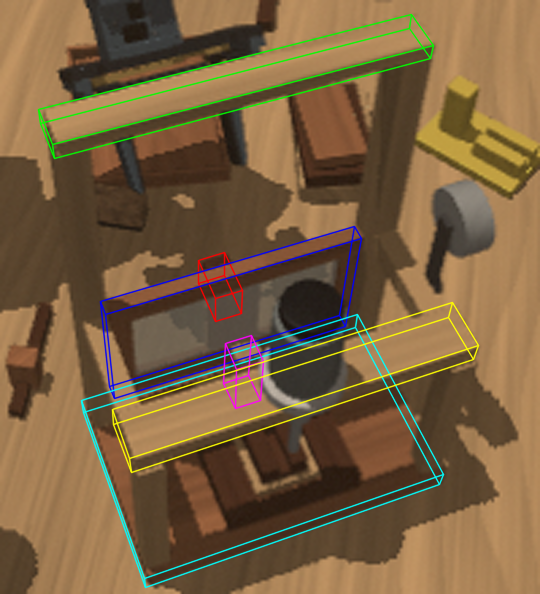

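View pics/ovt2.png

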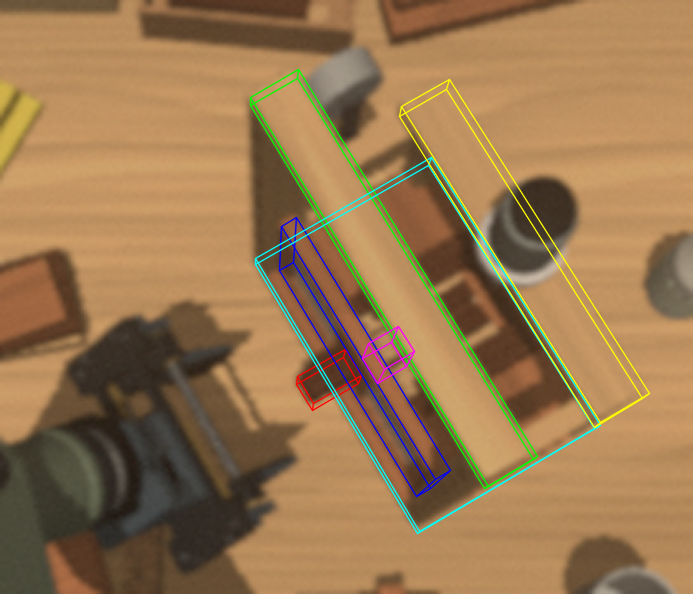

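```bash
python3 -m handwheel '[[9,[0,3.5,0],0],[9,[0,7.5,0],0],[9,[0,10.5,0],0],[9,[0,12.2,0],0],[9,[0,12.2,0],0]]' && python3 -m handwheel '[[6,[0,0,0],0],[2,[0,0,0],0],[2,[0,0,0],0],[2,[0,0,0],0],[2,[0,0,0],0],[2,[0,0,0],0]]' 30; python3 -c "
from h import *
from st import *
go(W(-27.7,0,308.7))"
```

```text
time_s: 10.85
ee_pos: [557.4, -71.5, 109.4]
ee_rot: [-130.9, -0.5, 30.4]
force: [-0.5, -0.7, -0.9]
gripper_width: 90.4
time_s: 11.45
ee_pos: [557.4, -71.4, 109.6]
ee_rot: [-130.9, -0.5, 30.4]
force: [0.5, -0.2, -0.0]
gripper_width: 45.1
q [ 13.3  20.3 118.8 -61.1  45.4  29.7] t 11.45 F [ 0.5 -0.2 -0. ]
pos [557.4 -71.4 109.6] y [ 0.337 -0.561 -0.756] x [0.862 0.506 0.008]
[556.39955278 -70.65744585 308.7       ] [  0.12 -15.12 -12.95] dist 199.0
```

```bash
python3 -m handwheel '[[2,[0,0,0],0],[2,[0,0,0],0],[2,[0,0,0],0],[2,[0,0,0],0]]' 40; python3 -c "
from h import *
from st import *
go(W(-27.7,0,329))
s=state()['ee_pos'];go(s+[0,0,216])"
```

```text
time_s: 11.85
ee_pos: [560.4, -69.5, 109.7]
ee_rot: [-130.8, -0.7, 30.7]
force: [7.9, 2.9, -3.6]
gripper_width: 25.8
q [ 13.4  20.4 118.6 -61.2  45.2  29.6] t 11.85 F [ 7.9  2.9 -3.6]
pos [560.4 -69.5 109.7] y [ 0.342 -0.557 -0.756] x [0.859 0.511 0.012]
[556.39955278 -70.65744585 329.        ] [ -0.13 -16.66 -14.26] dist 219.0
q [ 13.4  20.4 118.6 -61.2  45.2  29.6] t 11.85 F [ 7.9  2.9 -3.6]
pos [560.4 -69.5 109.7] y [ 0.342 -0.557 -0.756] x [0.859 0.511 0.012]
[560.40513056 -69.513095   325.70291874] [  0.27 -16.34 -14.13] dist 216.0
```

```bash
python3 -m handwheel '[[2,[0,-0.8,-0.7],0],[2,[0,-2.3,-2],0],[2,[0.1,-3.8,-3.3],0],[2,[0.1,-5.3,-4.6],0],[2,[0.1,-6.8,-5.9],0],[2,[0.1,-8.3,-7.2],0],[2,[0.1,-9.5,-8.2],0],[2,[0.1,-9.5,-8.2],0]]' 40; python3 -c "
from h import *
s=state()['ee_pos'];go([s[0],s[1],109.7+214])"
```

```text
time_s: 12.65
ee_pos: [560.4, -69.5, 236.4]
ee_rot: [-130.9, -0.8, 30.7]
force: [2.7, 2.4, 1.2]
gripper_width: 25.9
q [ 13.4  10.9 109.2 -48.5  56.1   9.8] t 12.65 F [2.7 2.4 1.2]
pos [560.4 -69.5 236.4] y [ 0.344 -0.557 -0.756] x [0.859 0.511 0.014]
[np.float64(560.4148257171385), np.float64(-69.48703191588926), 323.7] [ 0.12 -6.6  -5.71] dist 87.0
```

```bash
python3 -m handwheel '[[2,[0,-1.3,-1.1],0],[2,[0,-2.8,-2.4],0],[2,[0.1,-4.3,-3.7],0],[2,[0.1,-5.6,-4.8],0],[2,[0.1,-6.6,-5.7],0],[2,[0.1,-6.6,-5.7],0],[2,[0.1,-6.6,-5.7],0]]' 40; python3 -c "
from h import *
from st import *
for n in('scene','top'): cv2.imwrite('pics/%s3.png'%n,vision.grab_frame(n)[:,:,::-1])
go()"
```

```text
time_s: 13.35
ee_pos: [560.4, -69.5, 323.3]
ee_rot: [-130.9, -0.8, 30.8]
force: [3.4, 1.8, 2.7]
gripper_width: 25.7
q [ 13.4   6.9 100.9 -43.4  64.8  -0.5] t 13.45 F [3.8 1.7 1.6]
pos [560.4 -69.5 323.2] y [ 0.344 -0.557 -0.756] x [0.859 0.512 0.013]
```

View pics/scene3.png

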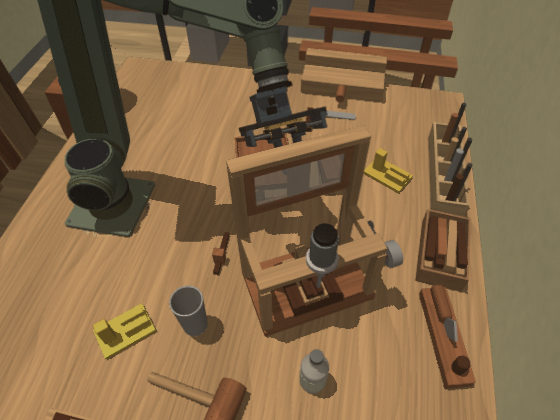

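```bash
python3 -m handwheel '[[4,[0,0,0],0],[7,[0,0,0],0],[9,[0,0,0],0],[9,[0,0,0],0],[9,[0,0,0],0],[9,[0,0,0],0],[9,[0,-2,0],0],[9,[0,-6,0],0],[9,[0,-10,0],0],[9,[0,-13,0],0]]'; sed -i 's/O=np.array(.*0\]);A/O=np.array([573.3,-92.9,0]);A/' st.py; python3 -c "
from ov import *
for n in('scene','top'): cv2.imwrite('pics/%s4.png'%n,vision.grab_frame(n)[:,:,::-1])
go()
ov('scene','pics/scene4.png','pics/ovs4.png',crop=(210,120,410,340),g=214)
ov('top','pics/top4.png','pics/ovt4.png',crop=(200,80,410,260),f=3.3,g=214)"
```

```text
time_s: 14.45
ee_pos: [515.2, 3.9, 423.4]
ee_rot: [-130.9, -0.9, 30.8]
force: [0.6, -0.1, 0.5]
gripper_width: 90.1
q [ 24.1   2.7  91.2 -41.   81.7  -1.9] t 14.55 F [ 0.1 -0.2  0.9]
pos [516.3   4.8 425.1] y [ 0.351 -0.554 -0.755] x [0.857 0.514 0.021]
```

View pics/ovs4.png

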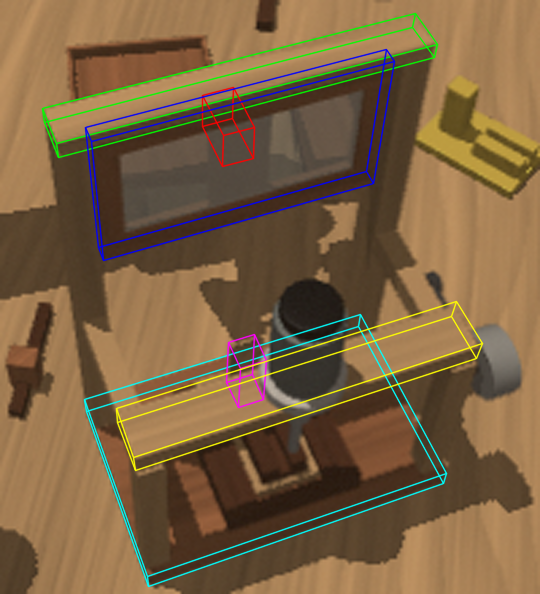

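View pics/ovt4.png

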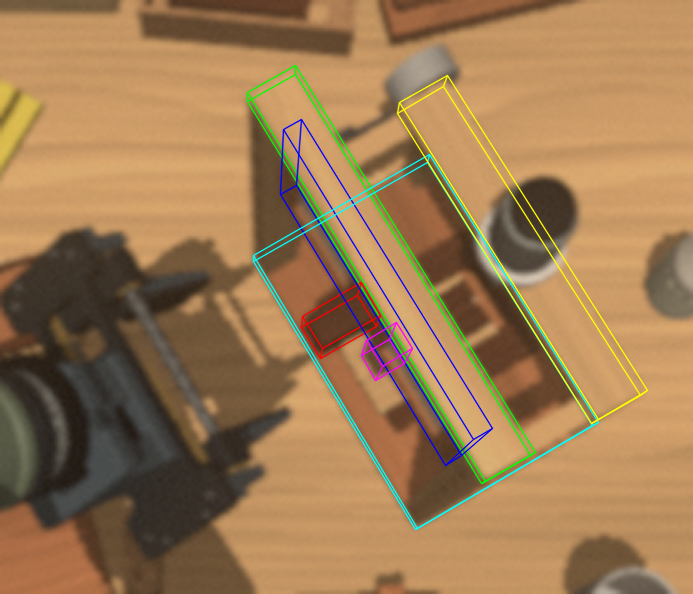

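```bash
python3 -c "
import cv2
a=cv2.imread('pics/scene4.png');b=cv2.imread('pics/top4.png')
f=lambda im,s:cv2.resize(im,None,fx=s,fy=s,interpolation=cv2.INTER_CUBIC)
import numpy as np
x=f(a[220:320,250:370],4.5);y=f(b[130:240,270:390],4.1)
h=max(x.shape[0],y.shape[0])
cv2.imwrite('pics/z4a.png',x);cv2.imwrite('pics/z4b.png',y)"
```

```text
(no output)
```

View pics/z4a.png

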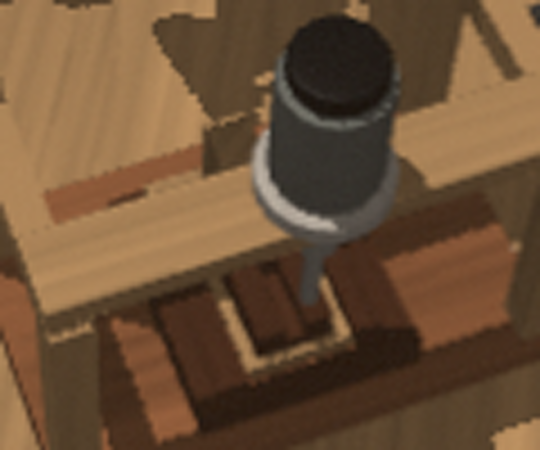

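View pics/z4b.png

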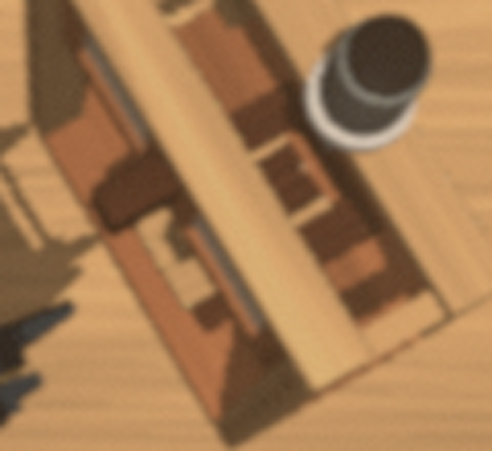

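```bash
python3 -c "
from h import *
from st import *
p=plane('top',np.array([[140,222],[192,308],[216,296]])/4.1+[270,130],34)
print([(q-O)@np.c_[X,Y,Z] for q in p])
from kin import *
np.set_printoptions(precision=1,suppress=True)
t=np.arccos(-toolR()[2,1]);y=toolR()[:,1];print(np.degrees(t))
G=W(33,0,80);T=G+18.8*y
pre=T-150*y
print(T,pre,ik(T,toolR()),ik(pre,toolR()))
for k in (0,50,100,150,200,250): print((T-k*y-O)@np.c_[X,Y,Z])
go(W(-160,0,400),pre,T)
"
```

```text
[array([10.7513   , 28.4912226, 34.       ]), array([ 10.66951308, -44.96961763,  34.        ]), array([ 30.1614104 , -46.20038396,  34.        ])]
40.992830561746004
[ 596.7 -131.7   65.8] [544.1 -48.6 179. ] [  6.7  26.1 118.7 -71.   38.7  35.6] [ 18.1  13.8 115.8 -53.   52.8  22.1]
[45.3  0.4 65.8]
[ 12.5  -0.6 103.5]
[-20.2  -1.6 141.3]
[-53.   -2.6 179. ]
[-85.8  -3.5 216.8]
[-118.6   -4.5  254.5]
q [ 24.1   2.7  91.2 -41.   81.7  -1.9] t 14.55 F [ 0.1 -0.2  0.9]
pos [516.3   4.8 425.1] y [ 0.4 -0.6 -0.8] x [0.9 0.5 0. ]
[491.9  44.8 400. ] [-0.1 -1.2  5.2] dist 53.0
[544.1 -48.6 179. ] [-0.9 22.5 11.6] dist 253.0
[ 596.7 -131.7   65.8] [-0.9 37.5 11.6] dist 393.0
```

```bash
python3 -c "
from h import *
from st import *
y=toolR()[:,1];T=W(34,0,80)+18.8*y
go(W(-130,0,300),W(-110,0,215),T-150*y,T-70*y,T)"
```

```text
q [ 24.1   2.7  91.2 -41.   81.7  -1.9] t 14.55 F [ 0.1 -0.2  0.9]
pos [516.3   4.8 425.1] y [ 0.351 -0.554 -0.755] x [0.857 0.514 0.021]
[507.12461595  18.99646351 300.        ] [-0.31  8.34  9.48] dist 126.0
[517.30544427   1.78162297 215.        ] [-0.5  16.06 13.54] dist 210.0
[544.61211834 -49.42461797 179.02866673] [-0.86 22.57 11.52] dist 254.0
[572.65802675 -93.77864903 118.64533336] [-0.86 30.57 11.52] dist 327.0
[ 597.19819661 -132.58842622   65.80991666] [-0.86 37.57 11.52] dist 393.0
```

```bash
python3 -m handwheel '[[9,[-0.3,3,3.5],0],[9,[-0.3,8.3,9.5],0],[9,[-0.3,8.3,9.5],0],[9,[-0.5,16,13.5],0],[9,[-0.5,16,13.5],0],[9,[-0.9,22.5,11.5],0],[9,[-0.9,22.5,11.5],0],[9,[-0.9,22.5,11.5],0]]'; python3 -c "
from h import *
from st import *
for n in('scene','top'): cv2.imwrite('pics/%s5.png'%n,vision.grab_frame(n)[:,:,::-1])
y=toolR()[:,1];T=W(34,0,80)+18.8*y
go(T-70*y,T)"
```

```text
time_s: 15.35
ee_pos: [542.7, -51.8, 176.7]
ee_rot: [-130.9, -0.9, 30.7]
force: [0.7, -0.0, 0.6]
gripper_width: 90.1
q [ 16.3  13.7 115.4 -53.1  52.   20.4] t 15.45 F [-1.1 -0.4 -0. ]
pos [543.8 -49.8 179.1] y [ 0.349 -0.555 -0.755] x [0.858 0.513 0.02 ]
[572.73749444 -93.76065826 118.66893521] [ 0.11  8.01 -0.01] dist 80.0
[ 597.16901707 -132.59503221   65.80125035] [ 1.100e-01  1.501e+01 -1.000e-02] dist 150.0
```

View pics/top5.png

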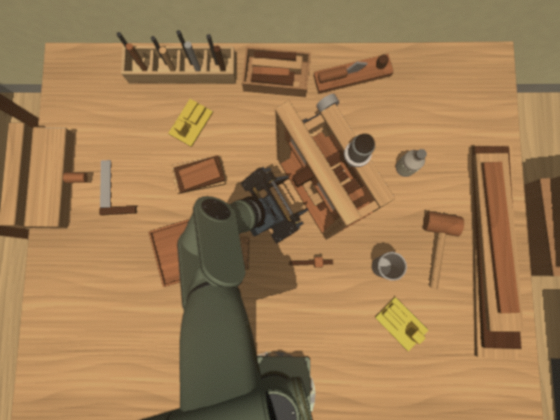

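```bash
python3 -m handwheel '[[9,[0.1,3,0],-1],[9,[0.1,6.5,0],-1],[9,[0.1,10,0],-1],[9,[0.1,13,0],-1],[9,[0.1,15,0],-1],[9,[0.1,15,0],-1]]'; python3 -c "
from h import *
from st import *
for n in('scene','top'): cv2.imwrite('pics/%s6.png'%n,vision.grab_frame(n)[:,:,::-1])
y=toolR()[:,1];T=W(34,0,80)+18.8*y
go(T)
a=cv2.imread('pics/scene6.png')[200:320,230:380];cv2.imwrite('pics/z6.png',cv2.resize(a,None,fx=4,fy=4,interpolation=cv2.INTER_CUBIC))"
```

```text
time_s: 16.05
ee_pos: [596.8, -132.8, 64.6]
ee_rot: [-130.9, -0.4, 31.6]
force: [-1.0, -1.6, -0.8]
gripper_width: 90.4
q [  5.1  25.9 118.2 -71.1  38.1  33.1] t 16.15 F [-0.6  0.2  0.2]
pos [ 597.3 -131.9   66.6] y [ 0.35  -0.554 -0.755] x [0.851 0.525 0.009]
[ 597.18936177 -132.58951376   65.80661521] [-0.05  0.1   0.01] dist 1.0
```

View pics/z6.png

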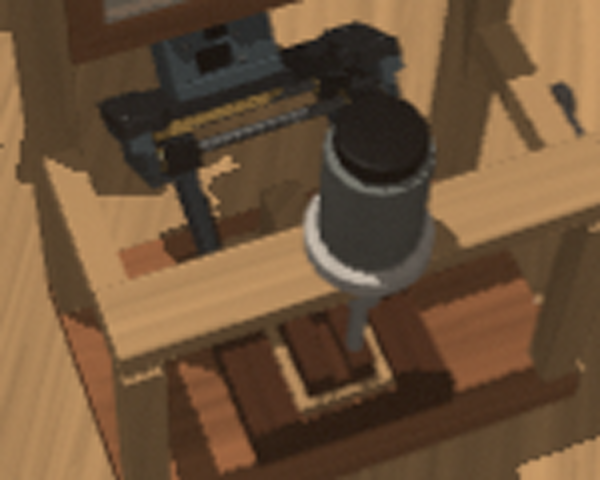

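```bash
python3 -m handwheel '[[5,[0,0,0],0],[2,[0,0,0],0],[2,[0,0,0],0],[2,[0,0,0],0],[2,[0,0,0],0],[2,[0,0,0],0],[2,[0,0,0],0],[2,[0,0,0],0],[2,[0,0,0],0],[2,[0,0,0],0]]' 8; python3 -c "
from h import *
go()"
```

```text
time_s: 17.15
ee_pos: [597.2, -131.9, 66.6]
ee_rot: [-131.0, -0.5, 31.7]
force: [0.2, 0.4, 0.8]
gripper_width: 26.3
q [  5.1  25.9 118.2 -71.1  38.1  33. ] t 17.15 F [0.2 0.4 0.8]
pos [ 597.2 -131.9   66.6] y [ 0.35  -0.555 -0.755] x [0.851 0.525 0.009]
```

```bash
python3 -m handwheel '[[2,[0,0,0],0],[2,[0,0,0],0],[2,[0,0,0],0]]' 35; python3 -c "
from h import *
from st import *
p=state()['ee_pos'];go(p-30*X,p-60*X,p-100*X,p-140*X+[0,0,0])"
```

```text
time_s: 17.45
ee_pos: [597.1, -132.0, 66.7]
ee_rot: [-131.0, -0.5, 31.6]
force: [-1.4, 0.6, 1.9]
gripper_width: 26.1
q [  5.1  25.9 118.2 -71.1  38.1  33. ] t 17.45 F [-1.4  0.6  1.9]
pos [ 597.1 -132.    66.7] y [ 0.35  -0.555 -0.755] x [0.851 0.525 0.009]
[ 581.85087398 -106.17407079   66.69563789] [ 0.05 -1.97  2.26] dist 30.0
[566.57963151 -80.35180998  66.69563789] [ 0.11 -3.93  4.53] dist 60.0
[546.21797488 -45.9221289   66.69563789] [ 0.18 -6.56  7.55] dist 100.0
[525.85631825 -11.49244782  66.69563789] [ 0.25 -9.18 10.57] dist 140.0
```

```bash
python3 -m handwheel '[[2,[0,-0.65,0.75],0],[2,[0.05,-1.3,1.5],0],[2,[0.05,-1.97,2.26],0]]' 35; python3 -c "
from h import *
from st import *
p=state()['ee_pos'];p[2]=66.7;q=np.array([597.1,-132,66.7]);go(q-70*X,q-105*X,q-140*X,q-160*X);print((p-q)@X,(p-q)@Y,state()['torque'])"
```

```text
time_s: 17.75
ee_pos: [581.6, -105.5, 66.8]
ee_rot: [-131.0, -0.5, 31.7]
force: [2.2, -1.8, 0.9]
gripper_width: 25.7
q [  8.5  25.2 119.7 -70.1  39.7  35.3] t 17.75 F [ 2.2 -1.8  0.9]
pos [ 581.6 -105.5   66.8] y [ 0.35  -0.555 -0.755] x [0.851 0.525 0.009]
[561.4671009  -71.74805811  66.7       ] [ 0.06 -2.56  2.97] dist 39.0
[543.65065135 -41.62208716  66.7       ] [ 0.12 -4.86  5.61] dist 74.0
[525.83420179 -11.49611622  66.7       ] [ 0.19 -7.16  8.25] dist 109.0
[515.65337348   5.71872432  66.7       ] [ 0.22 -8.47  9.76] dist 129.0
-30.739492697842262 0.15786757558841982 [-0.03346201  0.18276462  0.08419752]
```

```bash
python3 -m handwheel '[[2,[0,-1,1.15],0],[2,[0.05,-2,2.3],0],[2,[0.05,-3,3.46],0],[2,[0.1,-4,4.61],0],[2,[0.1,-5,5.76],0],[2,[0.15,-6,6.91],0],[2,[0.2,-7,8.07],0],[2,[0.2,-8,9.22],0],[2,[0.2,-8.5,9.8],0],[2,[0.2,-8.5,9.8],0]]' 35; python3 -c "
from h import *
from st import *
p=state()['ee_pos'];q=np.array([597.1,-132,66.7]);go();print((p-q)@X,(p-q)@Y,state()['torque'])
for n in('scene','top'): cv2.imwrite('pics/%s7.png'%n,vision.grab_frame(n)[:,:,::-1])"
```

```text
time_s: 18.75
ee_pos: [514.5, 7.3, 66.2]
ee_rot: [-130.9, -0.5, 31.8]
force: [0.2, -0.4, -2.1]
gripper_width: 25.9
q [ 24.5  23.4 123.6 -62.6  46.9  43.2] t 18.75 F [ 0.2 -0.4 -2.1]
pos [514.5   7.3  66.2] y [ 0.351 -0.553 -0.755] x [0.85  0.527 0.009]
-161.99591403130887 -0.20534629006200902 [ 0.47746139  0.40151122 -0.05297803]
```

View pics/scene7.png

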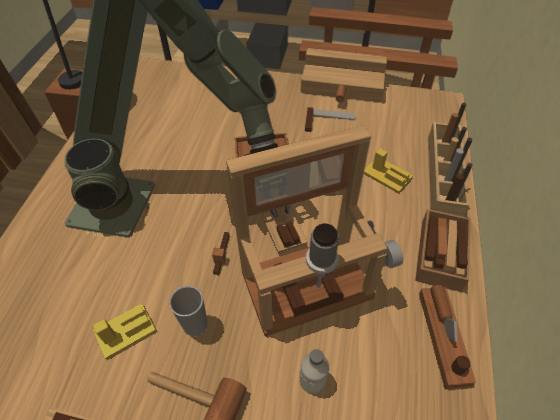

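View pics/top7.png

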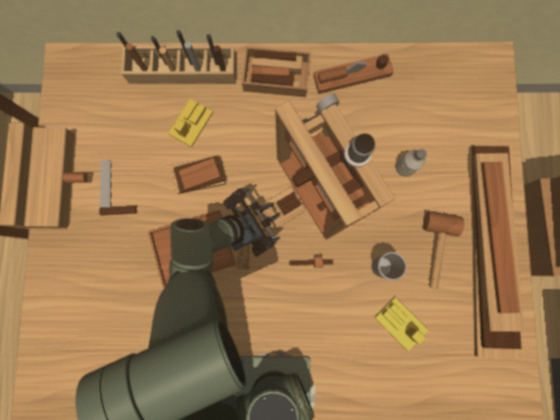

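```bash
python3 -c "
from h import *
from kin import *
np.set_printoptions(precision=1,suppress=True)
R=toolR()
for p in((510,15,150),(400.7,264.2,150),(400.7,264.2,50)): print(ik(p,R))
go((510,15,150),(400.7,264.2,140))
"
```

```text
[ 27.4  15.6 118.7 -52.5  55.4  30.8]
[ 58.1  22.6 107.1 -37.7  74.8  44.9]
[ 58.1  30.7 112.4 -40.9  64.4  53.9]
q [ 24.3  23.4 123.6 -62.7  47.   43.2] t 18.85 F [-0.2 -1.  -1.6]
pos [515.    6.2  66.5] y [ 0.3 -0.6 -0.8] x [0.9 0.5 0. ]
(510, 15, 150) [ 0.1 -7.  -4.7] dist 84.0
(400.7, 264.2, 140) [  3.9 -23.9  16.3] dist 292.0
```

```bash
python3 -m handwheel '[[2,[0,-1,-0.7],0],[2,[0.05,-2.7,-1.8],0],[2,[0.1,-4.5,-3],0],[2,[0.1,-6.2,-4.2],0],[2,[0.1,-7,-4.7],0],[2,[0.6,-9.2,-2],0],[2,[1.2,-11.7,1.2],0],[2,[1.8,-14.5,4.5],0],[2,[2.4,-17.2,8],0],[2,[3,-20,11.3],0]]' 35; python3 -c "
from h import *
go((400.7,264.2,140),(400.7,264.2,80),(400.7,264.2,52))
"
```

```text
time_s: 19.85
ee_pos: [425.2, 206.8, 142.9]
ee_rot: [-131.0, -0.4, 31.6]
force: [0.9, 0.8, -2.3]
gripper_width: 25.6
q [ 50.6  20.5 111.7 -41.7  69.4  41.9] t 19.85 F [ 0.9  0.8 -2.3]
pos [425.2 206.8 142.9] y [ 0.349 -0.555 -0.755] x [0.851 0.525 0.008]
(400.7, 264.2, 140) [ 0.92 -3.82  4.85] dist 62.0
(400.7, 264.2, 80) [0.87 0.71 8.79] dist 89.0
(400.7, 264.2, 52) [ 0.85  2.82 10.62] dist 110.0
```

Move above the tray and check before lowering.

```bash
python3 -m handwheel '[[2,[0.45,-1.9,2.4],0],[2,[0.8,-3.3,4.2],0],[2,[0.9,-3.8,4.85],0],[2,[0.9,-2.3,6.2],0],[2,[0.9,-0.5,7.7],0],[2,[0.9,-0.5,7.7],0]]' 35; python3 -c "
from h import *
go((400.7,264.2,52))
for n in('scene','top'): cv2.imwrite('pics/%s8.png'%n,vision.grab_frame(n)[:,:,::-1])
a=cv2.imread('pics/scene8.png')[100:260,200:360];cv2.imwrite('pics/z8.png',cv2.resize(a,None,fx=3.5,fy=3.5,interpolation=cv2.INTER_CUBIC))
a=cv2.imread('pics/top8.png')[150:310,120:280];cv2.imwrite('pics/z8t.png',cv2.resize(a,None,fx=3.5,fy=3.5,interpolation=cv2.INTER_CUBIC))
"
```

```text
time_s: 20.45
ee_pos: [400.1, 261.7, 94.1]
ee_rot: [-131.1, -0.1, 31.6]
force: [1.3, -0.3, -1.5]
gripper_width: 26.1
q [ 56.5  26.7 110.3 -39.8  68.7  48.5] t 20.45 F [ 1.3 -0.3 -1.5]
pos [400.1 261.7  94.1] y [ 0.345 -0.559 -0.753] x [0.852 0.524 0.002]
(400.7, 264.2, 52) [0.18 3.05 2.91] dist 42.0
```

View pics/z8.png

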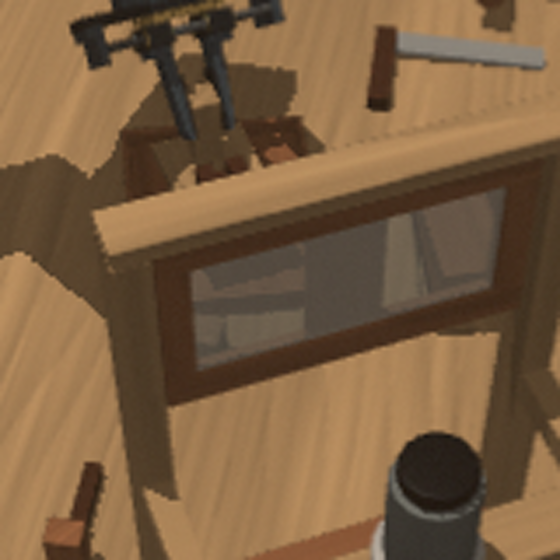

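View pics/z8t.png

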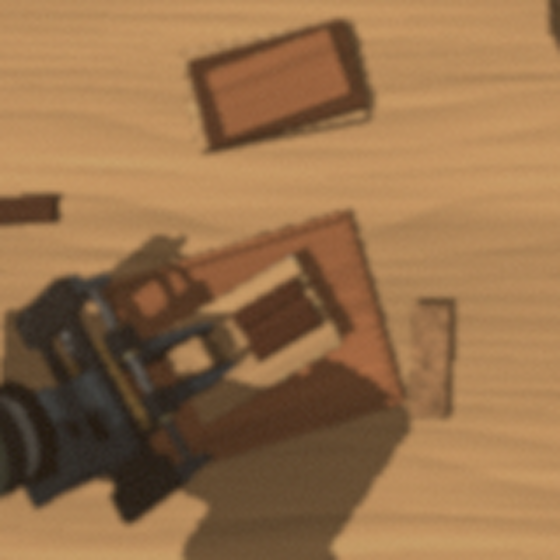

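```bash
python3 -c "
from h import *
from st import *
p=plane('top',np.array([[295,255],[345,338]])/3.5+[120,150],61);print(p,np.linalg.norm(p[0]-p[1]));c=p.mean(0)-65*X;print('centre',c)
"
```

```text
[[482.44814942 203.35987404  61.        ]
 [414.14181466 160.16867619  61.        ]] 80.81605620681701
centre [415.20729002 237.71250687  61.        ]
```

```bash
python3 -m handwheel '[[2,[0.05,0.8,0.8],0],[2,[0.1,1.6,1.5],0],[2,[0.15,2.3,2.2],0],[2,[0.15,2.7,2.6],0],[2,[0.15,2.9,2.8],0],[2,[0.15,2.9,2.8],0]]' 35; python3 -c "
from h import *
p=state()['ee_pos'];go([p[0],p[1],50.7],[p[0],p[1],47])
"
```

```text
time_s: 21.15
ee_pos: [401.6, 265.6, 55.8]
ee_rot: [-131.1, -0.3, 31.6]
force: [0.1, 0.1, -1.9]
gripper_width: 26.0
q [ 56.6  30.1 111.7 -41.3  64.9  52.2] t 21.15 F [ 0.1  0.1 -1.9]
pos [401.6 265.6  55.8] y [ 0.348 -0.557 -0.754] x [0.852 0.524 0.006]
[np.float64(401.6089575338352), np.float64(265.57018686087883), 50.7] [-0.    0.39  0.34] dist 5.0
[np.float64(401.6089575338352), np.float64(265.57018686087883), 47] [-0.01  0.66  0.58] dist 9.0
```

```bash
python3 -m handwheel '[[2,[0,0.15,0.13],0],[2,[0,0.3,0.26],0],[2,[0,0.38,0.33],0],[2,[0,0.38,0.33],0]]' 35; python3 -m handwheel '[[2,[0,0.05,0.05],0],[2,[0,0.12,0.1],0],[2,[0,0.12,0.1],0]]' 35
```

```text
time_s: 21.55
ee_pos: [401.7, 265.6, 50.8]
ee_rot: [-131.1, -0.3, 31.6]
force: [-0.2, 0.2, -1.8]
gripper_width: 26.2
time_s: 21.85
ee_pos: [401.8, 265.6, 50.7]
ee_rot: [-131.2, -0.4, 31.6]
force: [-2.6, 1.0, 8.4]
gripper_width: 25.9
```

```bash
python3 -m handwheel '[[3.2,[0,0,0],0],[4,[0,0,0],0],[5,[0,0,0],0],[7,[0,0,0],0],[8,[0,0,0],0],[8,[0,0,0],0]]' 10; python3 -m handwheel '[[8,[0,-1.5,0],0],[8,[0,-4.5,0],0],[8,[0,-8.5,0],0],[8,[0,-13,0],0],[8,[0,-18,0],0],[8,[0,-22,0],0],[8,[0,-22,0],0]]'; python3 -c "
from h import *
go()
for n in('scene','top'): cv2.imwrite('pics/%s9.png'%n,vision.grab_frame(n)[:,:,::-1])
"
```

```text
time_s: 22.45
ee_pos: [401.8, 265.5, 50.7]
ee_rot: [-131.2, -0.4, 31.6]
force: [0.2, 0.3, -0.3]
gripper_width: 69.2
time_s: 23.15
ee_pos: [324.7, 392.5, 219.5]
ee_rot: [-130.9, -0.8, 31.8]
force: [0.6, 0.0, -0.3]
gripper_width: 80.2
q [ 69.3  24.8  91.  -31.7  91.3  44.9] t 23.15 F [ 0.6  0.  -0.3]
pos [324.7 392.5 219.5] y [ 0.353 -0.551 -0.756] x [0.85  0.526 0.014]
```

View pics/top9.png

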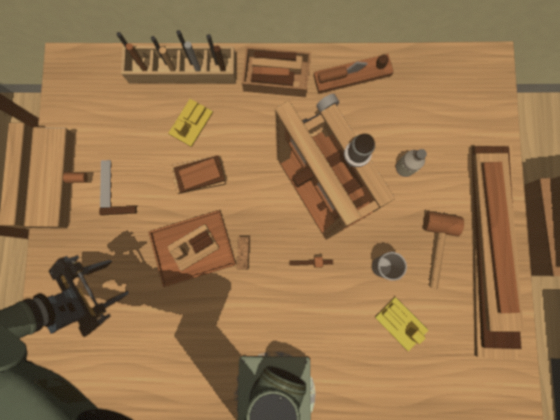

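View pics/scene9.png

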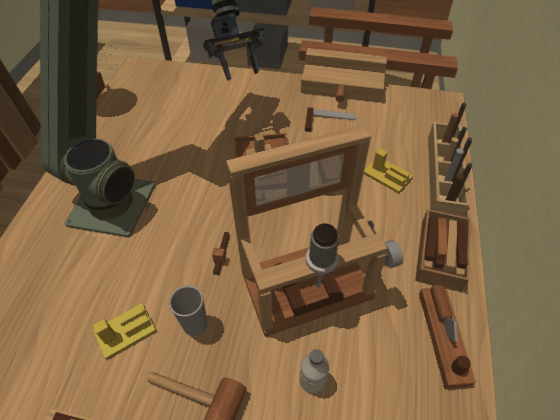

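```bash
python3 -m handwheel '[[8,[0,0,0],0],[8,[0,0,0],0],[8,[0,0,0],0]]'; python3 -c "
from h import *
a=cv2.imread('pics/top9.png')[190:300,130:260];cv2.imwrite('pics/z9.png',cv2.resize(a,None,fx=4,fy=4,interpolation=cv2.INTER_CUBIC))"
```

```text
time_s: 23.55
ee_pos: [325.0, 387.4, 215.2]
ee_rot: [-131.3, -0.3, 31.6]
force: [0.7, 0.7, 0.2]
gripper_width: 79.8
```

View pics/z9.png

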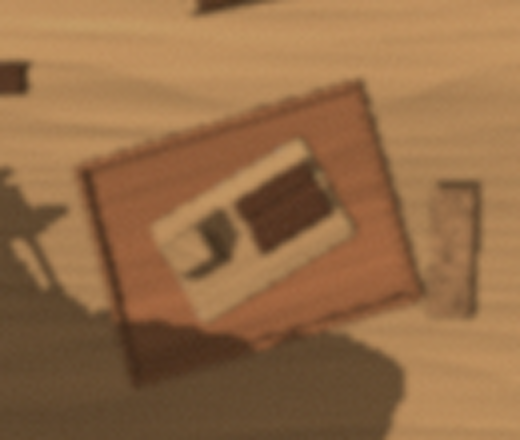

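The carrier lies flat, centred and well inside the tray walls, with its post and workpiece on top.

```bash
python3 -c "
from workcell import job
print(job.job_done())"
```

```text
the job is handed in; nothing more can be done
None
```

I lifted the guard by its grip and drew the carrier level out of its channel. I then laid it in the tray, and handed the job in at 23.6 s of the 58 s allowed.

**How it was done:**
- **Tilting the tool:** The moves only turn the tool about its own axis, so I pressed against the arm's reach limit in small steps to tilt it 41° toward the station.
- **Guard:** I raised it about 214 mm of its 220 mm travel and let go, and it stayed up.
- **Carrier:** I reached under the guard, gripped the post at 35 N and drew the carrier straight out 162 mm. No reading during the draw exceeded about 3 N.
- **Placing:** I set it on the tray floor with a contact force of about 10 N before opening the fingers.

**Last checks:**
- **Camera:** The final pictures show the carrier flat, right way up and well inside the tray, and the guard still up. By eye, the other things stand where they were.
- **Robot:** It was clear of everything, about 200 mm from the carrier.

**What was not clean:**
- **Joint 3 limit:** While tilting the tool at about 3.2 s, joint 3 ran onto its stop. It read 12.24° against a limit of 12.27°, about 0.03° past it.
- **Force spike:** The sudden stop gave about 106 N at the wrist, under the 120 N limit. It was not repeated.
- **Station position:** My first measurement was off by about 3.5 mm sideways. It showed when gripping the guard, and I corrected it.
- **Tool roll:** The tool had rolled by up to about 1.2°, and I reduced it to about 0.5° before gripping the carrier.

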